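# Eject the turret tray and trap it

## Task

Press the eject key of the curing unit whose tray carries the tank turret with one finger, and with the other finger in the chute trap the tray as it pops out, before it slides out over the chute's front end. Finish holding: the key still pressed down by the one finger and the popped tray at rest against the other. Do not lift the tray, and leave the other unit and everything else on the bench alone.

Things in the scene. Friction and masses are not known exactly. Their poses are not given: they have to be found in the camera images.
- dock_turret: curing unit fixed to the bench: grey deck, amber see-through hood, the one whose tray carries the turret. Origin: under the chute's centre line, at bench level; x points into the hood, z up, y across the chute to the key. Deck x -100 to +100, y -45 to +85 mm, top 24 mm above the bench. Hood over x +20 to +100 mm, full width, up to 70 mm above the bench.
- tray_turret: loose aluminium tray, 0.1 to 0.2 kg, 80 (x) by 56 mm (y), carrying one model tank turret (42 mm across, 22 mm tall); front wall (at -x) 26 mm high, 4 thick, sides 12, back 20 mm. Origin: centre of its underside; axes as the unit's. It starts on the deck, origin at unit x = +10, y = 0, so its front face is at unit x = -30 mm. A spring in the hood drives it to -x: 6.5 N at first, 3 N after 70 mm.
- key_turret_top (a point): point at the centre of the top face of the eject key of the unit with the tank turret: a black plate 44 mm (x) by 26 mm (y), at unit x = -58, y = +62 mm, 46 mm above the bench (22 mm above the deck) when up. It moves with the key.
- key_turret (a joint): how far the eject key of the unit with the tank turret is pressed down, m: 0 up, 0.012 fully down. Its spring takes 3.5 N to start and 6.5 N at the bottom, plus a few N of friction at the catch. The tray is let go at about 0.006 and shoots out at once.
- catch_turret (a point): centre of the top of the steel catch tab that alone holds the turret tray: 7 mm (x) by 14 mm (y), in the chute just before the tray's front wall, at unit x = -34.5, y = +20 mm, 6 mm above the deck. It goes down with the key.
- chute_end_turret (a point): middle of the open front end of the turret unit's chute, on the deck (unit x = -100, y = 0 mm, 24 mm above the bench). The chute is 60 mm wide (y -30 to +30); side walls 10 mm high, 6 mm thick.
- dock_wheels: a second unit, the same in every measure as dock_turret, whose tray carries the wheels
- tray_wheels: tray of the same size, carrying six flat model road wheels (20 mm across); standing in dock_wheels just as the other stands in its unit
- key_wheels_top (a point): centre of the top face of the other unit's eject key
- key_wheels (a joint): how far that key is pressed down, m
- bottle_green: dropper paint bottle, 26 mm across, 76 mm tall, stands between the two units. Not part of the job; origin: centre of its underside
- bottle_tan: dropper paint bottle, 26 mm across, 76 mm tall, stands beyond the units. Not part of the job; origin: centre of its underside
- primer: capped bottle, 48 mm across, 100 mm tall, left of the units. Not part of the job; origin: centre of its underside
- cup: small steel mixing cup, 56 mm across the rim, 38 mm tall, right of the units. Not part of the job; origin: centre of its underside
- hull: model tank hull without its turret, 126 x 71 x 43 mm, beyond the units. Not part of the job; origin: centre of its underside
- paintbrush: fine paint brush, 7 mm thick, 170 mm long, lying along its x axis between robot and units. Not part of the job; origin: on its axis, at its underside, halfway along
- screwdriver: small screwdriver, 140 mm long, lying along its x axis between robot and units. Not part of the job; origin: on its axis, at its underside, halfway along
There are look-alikes about, which are no part of the job. What is shaped like the dock_turret but purple is not meant. Leave any red or turquoise look-alike of the tray_turret alone.

How it is judged:
On the way, in this order (a step that is already met when the one before it is completed fails the run):
1. the eject key of the turret's unit starts to go down (value of joint key_turret above 0.002 m).
2. with the key down, the popped tray is caught on the chute by a finger (value of joint key_turret above 0.004 m and contact force between the fingers and tray_turret above 0.3 N and x of tray_turret in the frame of dock_turret between -0.06 and 0.002 m), for 0.2 s.
At the end, for the whole second after the job is handed in: A finger holds the turret unit's key at least 4 mm down; the turret tray has popped out by 8 to 70 mm, lies at rest (under 20 mm/s) on the chute and bears on a finger with over 0.3 N; the other key is up (all of step 2 and linear speed of tray_turret below 0.02 m/s and contact force between the fingers and key_turret above 0.3 N and z of tray_turret in the frame of dock_turret between 0.018 and 0.032 m and value of joint key_wheels below 0.004 m); the arm keeps its last pose, push and grip.
It fails at once if the turret tray slides out by more than 70 mm, so that its front passes the end of the chute (x of tray_turret in the frame of dock_turret below -0.06 m).
It fails at once if the turret tray is lifted more than 10 mm or tipped (z of tray_turret in the frame of dock_turret above 0.034 m or angle between tray_turret's own z axis and vertical above 0.3 rad).
It fails at once if the other unit is worked: its key pressed over 4 mm or its tray moved over 8 mm (value of joint key_wheels above 0.004 m or distance of tray_wheels from where it was at the start of the episode above 0.008 m).
It fails at once if a bystander is moved by more than 30 mm or knocked over (distance of any of bottle_green, bottle_tan, primer, cup, hull, paintbrush, screwdriver from where it was at the start of the episode above 0.03 m or angle between any of bottle_green, bottle_tan, primer, cup, hull, paintbrush, screwdriver's own z axis and vertical above 0.5 rad).
It also fails if it takes over 32 s, if anything falls off the work surface, if the arm or the gripper's body presses on something with over 40 N, if the wrist force passes 120 N, or if a joint passes its speed limit or range.

## Robot

A 6-joint arm with a two-finger parallel gripper is mounted at the origin on the work surface. World frame = base frame: x ahead of the robot, y to its left, z up, the work surface at z = 0. Lengths are in m, angles in rad, forces in N, time in s.
With the tool pointing down it reaches from about 0.35 to 0.975 m from the base axis. Payload 4.9 kg.
Tool frame: the origin (TCP) lies at the very end of the fingers, on their centre line; the grasp point (between the pads) lies 19 mm behind it; z points along the fingers, y is the line along which they close (so a half turn about z gives the same grasp; the last joint's range is limited). The gripper opens to 85 mm and grips with 20 to 120 N. Pads are 22 mm wide; open, the fingers measure 114 mm over their backs; the gripper's body (76 mm by 85 mm) begins 54 mm behind the grasp point. The pads swing forward as they close: fully open they stand 13 mm farther back than shut.
Start: joints at [1.181, 0.053, 1.613, -0, 1.476, -0.119], TCP at [0.167, 0.602, 0.231] pointing down, gripper open.
Joint ranges: [-3.01, 3.01], [-1.01, 2.22], [0.06, 2.58], [-1.02, 4.17], [0.09, 2.62], [-3.14, 3.14]. Speed limits (rad/s): [2.57, 2.57, 3.14, 3.14, 3.14, 3.14].

## Interface

Orientations are given as a rotation vector (axis times angle).
In Python, from station import get_obs, optics, ctrl gives the robot as it stands.
- The arm moves only by the shell command python3 -m pendant 'ROWS' [FORCE]. ROWS is JSON, a list of rows, each a list of 3 entries, a list of its own where there are three numbers: the shift along the tool's x, y, z in mm, then the turn, a rotation vector about the tool's x, y, z in rad, then the opening, from 0 (shut) to 1 (fully open). A call has 1 to 12 rows; each row shifts and turns the commanded pose from where the row before left it, along the tool's axes as they then stand; what a row does not reach is not made up. A row lasts 1/12 s, in which the tool goes at most 41.7 mm and 7.16 degrees, less where a joint would pass 70% of its speed; a pose out of reach is approached as far as the arm can. A call is refused whole if a number of a shift passes 41.7 or a number of a turn 0.125, either way. A call with a gripper value outside its range is refused whole. The fingers move at their own pace and stop on an object; FORCE is the grip in N (left out, the last holds). Time passes only in rows, so rows that do not move let the fingers close. It gives the time, the measured TCP pose, the force, the opening and the grip force at its end, in the units of the state.
- get_obs(): the state, without advancing time (a new reading comes with each control period).
- optics.get_image(name): name is "side" or "top"; returns the picture (480x640x3 uint8, red, green, blue); there is no depth.
- optics.camera_model(name): a dict with "fx", "fy", "cx", "cy" (pixels), "cam_to_world" (4x4, takes a point from camera to world coordinates). Camera axes: x right, y up, looking along -z (the intrinsics and any distortion apply to the point x, -y, -z); pixel columns grow to the right and rows downward; lengths in m; the calibration is good to about 2 mm. A picture is of the moment at which its call begins. camera_model takes no time and is no camera call.
- ctrl.finish_job(): hands the job in; it is judged then, once.
The state is a dict: "t": time; "q": joint angles; "dq": joint speeds; "effort": joint torques, N m; "tool_pos": TCP position; "tool_rot": TCP orientation; "contact_force": force on the tool from outside, world axes, zero at the start; "wrist_torque": the same for the moment, N m; "opening": finger opening in m; "grip_force": force on a finger pad.
Only numpy, scipy, OpenCV 4.12 (cv2) and the standard library are available. Lean on these libraries where they do the work, as an engineer would, in place of code of your own. Each camera call takes 0.05 s, during which the arm holds its last target. There are 200 camera calls.

## Working session

There is one attempt and no reset: what is moved stays moved. The work goes in short steps, Python scripts to look and compute and a shell command to move; the robot and the scene stay as the last step left them, time stands still between calls to the robot, and variables do not carry over. Pictures are saved under pics/ and viewed, at most 10 in all, crops included, and the job is handed in when it is done.

```bash
mkdir -p pics; ls; python3 - <<'E'
from station import get_obs, optics, ctrl
import cv2,numpy as np
for n in("top","side"):
    im=optics.get_image(n); cv2.imwrite(f"pics/{n}0.png",im[:,:,::-1]); m=optics.camera_model(n); print(n,m)
o=get_obs(); print({k:np.round(v,4) for k,v in o.items()})
E
```

```text
pics
top {'fx': 567.6472522162563, 'fy': 567.6472522162563, 'cx': 323.7843278614072, 'cy': 242.79088682031488, 'cam_to_world': array([[ 0.0147849 ,  0.99027307, -0.13834974,  0.37271002],
       [-0.99984293,  0.01328953, -0.0117262 , -0.00996092],
       [-0.00977353,  0.13850138,  0.99031401,  1.4738421 ],
       [ 0.        ,  0.        ,  0.        ,  1.        ]])}
side {'fx': 443.4641486702912, 'fy': 443.4641486702912, 'cx': 319.0326448776501, 'cy': 236.35252268167034, 'cam_to_world': array([[-0.96266901,  0.12674108, -0.23917584,  0.32591402],
       [-0.26952667, -0.53035569,  0.80378991,  0.79425443],
       [-0.02497507,  0.8382479 ,  0.54471708,  0.62687137],
       [ 0.        ,  0.        ,  0.        ,  1.        ]])}
{'t': np.float64(0.1), 'q': array([ 1.181 ,  0.0533,  1.6142, -0.    ,  1.476 , -0.119 ]), 'dq': array([ 0.0015, -0.0008, -0.0046, -0.0006, -0.0006,  0.0008]), 'effort': array([ 1.00000e-04, -3.94905e+01, -3.71362e+01, -1.00000e-04,
        4.00000e-03,  0.00000e+00]), 'tool_pos': array([0.167 , 0.6017, 0.2302]), 'tool_rot': array([-4.2400e-01, -3.1124e+00,  2.8000e-03]), 'contact_force': array([-0.071 , -0.0647,  0.481 ]), 'wrist_torque': array([ 0.0311, -0.0186, -0.0155]), 'grip_force': np.float64(0.0), 'opening': np.float64(0.0853)}
```

View pics/top0.png

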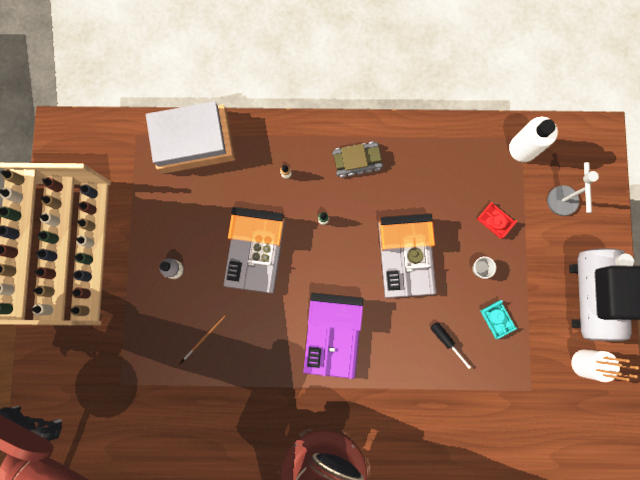

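View pics/side0.png

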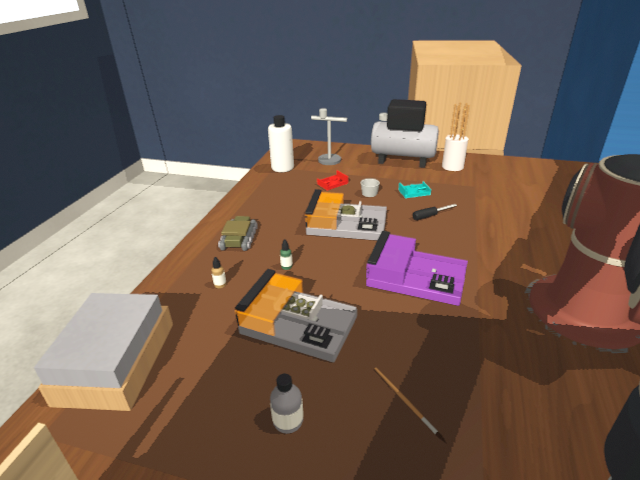

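The turret unit is the right-hand grey one: around top (407,255), key at (393,280), and around side (347,215), key at (368,225). The wheels unit is on the left and the purple decoy is in the middle.

```bash
python3 - <<'E'
import cv2,numpy as np
a=cv2.imread("pics/top0.png")[205:305,365:450]; b=cv2.imread("pics/side0.png")[180:245,295:395]
a=cv2.resize(a,None,fx=5,fy=5,interpolation=cv2.INTER_CUBIC); b=cv2.resize(b,None,fx=3.7,fy=3.7,interpolation=cv2.INTER_CUBIC)
c=np.zeros((500,800,3),np.uint8); c[:500,:425]=a; c[:b.shape[0],428:428+b.shape[1]]=b[:,:372]
cv2.imwrite("pics/crop0.png",c)
E
```

```text
(no output)
```

View pics/crop0.png

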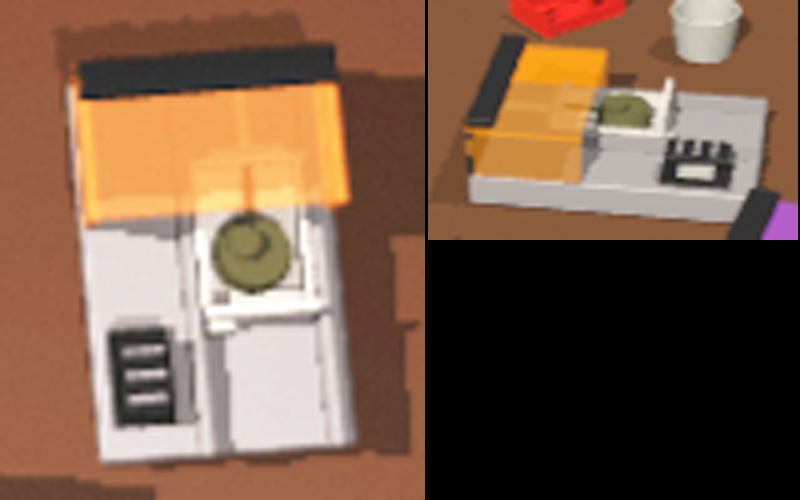

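Left crop (top view, ×5): key at (143,377), deck front corners (102,462) and (353,440), tray front wall at y≈318. Right crop (side view, ×3.7): key at about (697,163), with its face towards the camera visible.

```bash
cat > h.py <<'E'
import numpy as np,cv2
from station import get_obs, optics, ctrl
def ray(n,u,v):
    m=optics.camera_model(n);T=m["cam_to_world"]
    d=T[:3,:3]@np.array([(u-m["cx"])/m["fx"],-(v-m["cy"])/m["fy"],-1]);return T[:3,3],d/np.linalg.norm(d)
def plane(n,u,v,z):
    o,d=ray(n,u,v);return o+d*(z-o[2])/d[2]
def tri(p,q):
    o1,d1=ray("top",*p);o2,d2=ray("side",*q)
    s=np.linalg.lstsq(np.c_[d1,-d2],o2-o1,rcond=None)[0];a=o1+d1*s[0];b=o2+d2*s[1];return (a+b)/2,np.linalg.norm(a-b)
def proj(n,P):
    m=optics.camera_model(n);T=m["cam_to_world"];c=T[:3,:3].T@(np.array(P)-T[:3,3])
    return np.array([m["cx"]+m["fx"]*c[0]/-c[2],m["cy"]-m["fy"]*c[1]/-c[2]])
E
python3 - <<'E'
from h import *
np.set_printoptions(precision=4,suppress=True)
t=lambda x,y:(365+(x+.5)/5-.5,205+(y+.5)/5-.5)
s=lambda x,y:(295+(x-428+.5)/3.7-.5,180+(y+.5)/3.7-.5)
fl,fr=plane("top",*t(102,462),.024),plane("top",*t(353,440),.024)
print("front L,R",fl,fr,np.linalg.norm(fl-fr))
k=[plane("top",*t(*c),.046) for c in((108,328),(168,325),(178,422),(118,428))];print("key",np.array(k),np.mean(k,0))
print("edges",[np.linalg.norm(k[i]-k[i-1]) for i in range(4)])
print("tri key TL.. ",tri(t(108,328),s(664,182)),tri(t(118,428),s(728,186)))
print("front corners tri L,R", tri(t(102,462),s(755,193)),tri(t(353,440),s(767,98)))
# hood top back corners black bar
hl,hr=plane("top",*t(80,63),.07),plane("top",*t(333,45),.07);print("hood back",hl,hr,np.linalg.norm(hl-hr))
wl,wr=plane("top",*t(208,327),.05),plane("top",*t(325,316),.05);print("wall",wl,wr,np.linalg.norm(wl-wr))
d=fl-fr;x0=np.array([d[1],-d[0],0])/np.linalg.norm(d)
e1=hl-hr; k1=(k[0]-k[3]);print("yaw",[np.degrees(np.arctan2(v[1],v[0])) for v in(x0,[e1[1],-e1[0]],k1,k[1]-k[2],hl-fl,hr-fr)])
E
```

```text
front L,R [ 0.4382 -0.1505  0.024 ] [ 0.4512 -0.278   0.024 ] 0.12817682736003713
key [[ 0.5046 -0.1514  0.046 ]
 [ 0.5065 -0.1816  0.046 ]
 [ 0.4577 -0.1864  0.046 ]
 [ 0.4543 -0.1564  0.046 ]] [ 0.4808 -0.1689  0.046 ]
edges [np.float64(0.05048838195391624), np.float64(0.030269408823386634), np.float64(0.04898568416047877), np.float64(0.030260167263510017)]
tri key TL..  (array([ 0.5046, -0.1539,  0.0232]), np.float64(0.004147998886786778)) (array([ 0.4572, -0.1585,  0.0235]), np.float64(0.003177824508539121))
front corners tri L,R (array([ 0.4386, -0.1503,  0.0258]), np.float64(0.000933965022035244)) (array([ 0.4504, -0.2771,  0.0292]), np.float64(0.0010536080298072924))
hood back [ 0.6356 -0.135   0.07  ] [ 0.6464 -0.2619  0.07  ] 0.12736083645002869
wall [ 0.5054 -0.2012  0.05  ] [ 0.5117 -0.2599  0.05  ] 0.05908473873233444
yaw [np.float64(5.812676765625683), np.float64(4.8782380040284465), np.float64(5.670490974706964), np.float64(5.6774755380356385), np.float64(4.479534041286932), np.float64(4.708914062192975)]
```

```bash
python3 -m pendant '[[[-21.7,-28.7,0],[0,0,0],0.6],[[-21.7,-28.7,0],[0,0,0],0.6],[[-21.7,-28.7,0],[0,0,0],0.6],[[-21.7,-28.7,0],[0,0,0],0.6],[[-21.7,-28.7,0],[0,0,0],0.6],[[-21.7,-28.7,0],[0,0,0],0.6],[[-21.7,-28.7,0],[0,0,0],0.6],[[-21.7,-28.7,0],[0,0,0],0.6],[[-21.7,-28.7,0],[0,0,0],0.6],[[-21.7,-28.7,0],[0,0,0],0.6],[[-21.7,-28.7,0],[0,0,0],0.6],[[-21.7,-28.7,0],[0,0,0],0.6]]'
python3 -m pendant '[[[-21.7,-28.7,0],[0,0,0],0.6],[[-21.7,-28.7,0],[0,0,0],0.6],[[-21.7,-28.7,0],[0,0,0],0.6],[[-21.7,-28.7,0],[0,0,0],0.6],[[-21.7,-28.7,0],[0,0,0],0.6],[[-21.7,-28.7,0],[0,0,0],0.6],[[-21.7,-28.7,0],[0,0,0],0.6],[[-21.7,-28.7,0],[0,0,0],0.6],[[-21.7,-28.7,0],[0,0,0],0.6],[[-21.7,-28.7,0],[0,0,0],0.6],[[-21.7,-28.7,0],[0,0,0],0.6],[[-21.7,-28.7,0],[0,0,0],0.6]]'
python3 -m pendant '[[[0,0,20],[0,0,-0.12],0.6],[[0,0,30],[0,0,-0.12],0.6],[[0,0,30],[0,0,-0.118],0.6],[[0,0,30],[0,0,0],0.6],[[0,0,10],[0,0,0],0.6],[[0,0,0],[0,0,0],0.6],[[0,0,0],[0,0,0],0.6]]'
```

```text
t: 1.1
tool_pos: [0.3259, 0.1991, 0.2309]
tool_rot: [0.423, 3.113, 0.0]
contact_force: [0.6, 0.1, -0.6]
opening: 0.0511
grip_force: 0.0
t: 2.1
tool_pos: [0.4848, -0.2026, 0.2307]
tool_rot: [-0.425, -3.112, -0.001]
contact_force: [0.3, 0.3, -0.0]
opening: 0.0515
grip_force: 0.0
t: 2.68
tool_pos: [0.4848, -0.2008, 0.1116]
tool_rot: [0.137, -3.138, -0.0]
contact_force: [-0.7, -0.6, 0.1]
opening: 0.0511
grip_force: 0.0
```

```bash
python3 -m pendant '[[[0,0,15],[-0.04,0,0],0.6],[[0,0,15],[-0.04,0,0],0.6],[[0,0,0],[0,0,0],0.6],[[0,0,0],[0,0,0],0.6]]'
python3 - <<'E'
from h import *
im=[optics.get_image(n)[:,:,::-1] for n in("top","side")]
c=np.zeros((500,800,3),np.uint8)
c[:,:425]=cv2.resize(im[0][205:305,365:450],None,fx=5,fy=5,interpolation=cv2.INTER_CUBIC)
b=cv2.resize(im[1][130:255,302:395],None,fx=4,fy=4,interpolation=cv2.INTER_CUBIC); c[:500,428:]=b[:, :372]
cv2.imwrite("pics/crop1.png",c)
O=np.array([.5446,-.2263,0]);X=np.array([.9962,.0872,0]);Y=np.array([-.0872,.9962,0])
W=lambda x,y,z:O+X*x/1e3+Y*y/1e3+np.array([0,0,z/1e3])
for p in((-58,62,46),(-58,-3,82),(-58,63,87)):
    s=proj("side",W(*p));print(p,428+(s[0]-302)*4,(s[1]-130)*4)
E
```

```text
t: 3.02
tool_pos: [0.4855, -0.201, 0.0829]
tool_rot: [0.136, -3.134, -0.123]
contact_force: [-0.4, 1.0, -0.6]
opening: 0.0516
grip_force: 0.0
(-58, 62, 46) 692.0066883193617 356.2751258765471
(-58, -3, 82) 703.249337449336 258.70791331155624
(-58, 63, 87) 694.1708106147316 300.53009026792176
```

View pics/crop1.png

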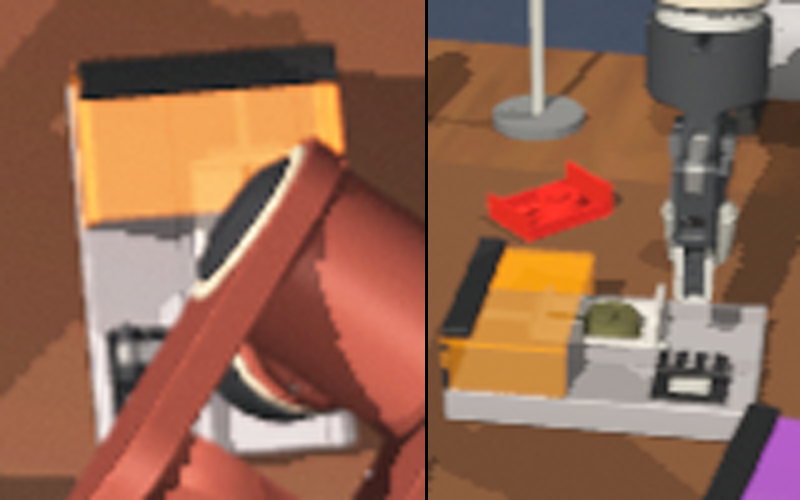

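The gripper sits over the unit: near fingertip at crop (695,297), right above the key at (693,370). The far finger is in line behind it. I'll descend and feel for the key.

```bash
python3 -m pendant '[[[2,-1.2,15],[0,0,0],0.6],[[0,-1.2,15],[0,0,0],0.6],[[0,0,0],[0,0,0],0.6],[[0,0,0],[0,0,0],0.6]]'
python3 -m pendant '[[[0,-0.3,4],[0,0,0],0.6],[[0,0,0],[0,0,0],0.6]]'
python3 -m pendant '[[[0,-0.3,3],[0,0,0],0.6],[[0,0,0],[0,0,0],0.6]]'
python3 - <<'E'
from h import *
im=[optics.get_image(n)[:,:,::-1] for n in("top","side")]
cv2.imwrite("pics/crop2.png",cv2.resize(im[1][180:245,295:395],None,fx=7,fy=7,interpolation=cv2.INTER_CUBIC))
E
```

```text
t: 3.45
tool_pos: [0.4828, -0.2002, 0.0519]
tool_rot: [0.137, -3.133, -0.125]
contact_force: [-0.4, 0.2, 0.1]
opening: 0.0511
grip_force: 0.0
t: 3.62
tool_pos: [0.4833, -0.2006, 0.0481]
tool_rot: [0.137, -3.134, -0.124]
contact_force: [-0.8, 1.1, -0.0]
opening: 0.0512
grip_force: 0.0
t: 3.78
tool_pos: [0.4829, -0.2005, 0.0444]
tool_rot: [0.137, -3.133, -0.125]
contact_force: [-0.4, 0.6, -0.3]
opening: 0.0512
grip_force: 0.0
```

View pics/crop2.png

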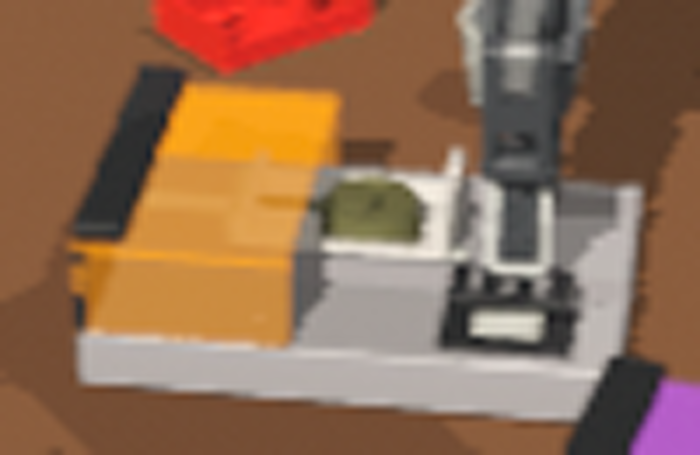

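```bash
python3 - <<'E'
from h import *
O=np.array([.5446,-.2263,0]);X=np.array([.9962,.0872,0]);Y=np.array([-.0872,.9962,0])
W=lambda x,y,z:O+X*x/1e3+Y*y/1e3+np.array([0,0,z/1e3])
for p in((-80,75,46),(-36,75,46),(-80,49,46),(-36,49,46),(-80,75,24),(-36,75,24),(-59,70,46),(-59,70,50)):
    s=proj("side",W(*p));print(p,(s[0]-295)*7,(s[1]-180)*7)
P=get_obs()["tool_pos"]-O;print(P@X,P@Y,P[2])
E
python3 -m pendant '[[[0,-0.2,2],[0,0,0],0.6],[[0,0,0],[0,0,0],0.6]]'
python3 -m pendant '[[[0,-0.2,2],[0,0,0],0.6],[[0,0,0],[0,0,0],0.6]]'
```

```text
(-80, 75, 46) 568.9861695560389 296.3655417750373
(-36, 75, 46) 446.6659855323498 287.2669548417949
(-80, 49, 46) 574.5661269665857 259.86551382347557
(-36, 49, 46) 454.49640801531314 251.1733715976468
(-80, 75, 24) 566.235609880807 348.2534537894787
(-36, 75, 24) 445.226785137109 338.9122884255295
(-59, 70, 46) 511.7047655278156 284.91885274610996
(-59, 70, 50) 512.0962867932208 275.4074324605847
-0.059341710437450894 0.031131056394439933 0.04432882653385421
t: 4.05
tool_pos: [0.4826, -0.2004, 0.042]
tool_rot: [0.137, -3.132, -0.126]
contact_force: [-0.0, 0.7, -0.5]
opening: 0.0512
grip_force: 0.0
t: 4.22
tool_pos: [0.483, -0.2006, 0.0406]
tool_rot: [0.137, -3.133, -0.125]
contact_force: [-0.5, 0.5, 2.1]
opening: 0.0514
grip_force: 1.3
```

The predicted key outline matches the picture, and contact starts at TCP z ≈ 0.041. Now the press.

```bash
python3 -m pendant '[[[0,-0.3,4],[0,0,0],0.6],[[0,-0.3,4],[0,0,0],0.6],[[0,-0.2,2.5],[0,0,0],0.6],[[0,0,0],[0,0,0],0.6],[[0,0,0],[0,0,0],0.6],[[0,0,0],[0,0,0],0.6]]'
python3 - <<'E'
from h import *
im=[optics.get_image(n)[:,:,::-1] for n in("top","side")]
cv2.imwrite("pics/crop3.png",cv2.resize(im[1][180:245,295:395],None,fx=7,fy=7,interpolation=cv2.INTER_CUBIC))
E
```

```text
t: 4.72
tool_pos: [0.4823, -0.2007, 0.0301]
tool_rot: [0.136, -3.131, -0.126]
contact_force: [-3.8, -0.6, 5.5]
opening: 0.0513
grip_force: 5.6
```

View pics/crop3.png

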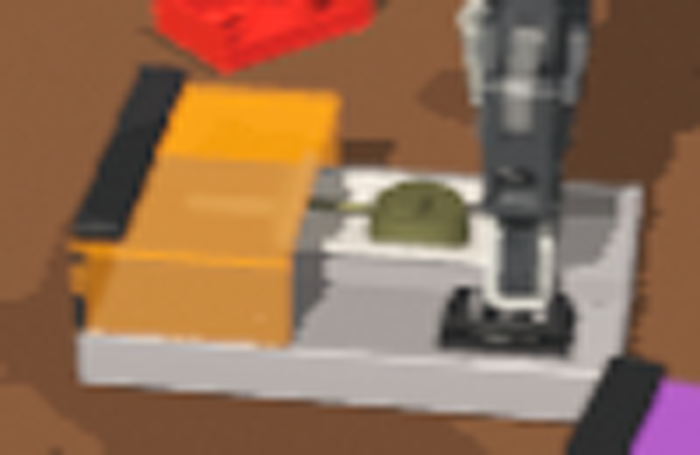

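The key is down and the tray has popped about 17 mm; the turret moved from x≈372 to x≈420. The tray is now against the far finger, which reads about -4 N in x. I'll let it settle, then hand in.

```bash
python3 -m pendant '[[[0,0,0],[0,0,0],0.6],[[0,0,0],[0,0,0],0.6],[[0,0,0],[0,0,0],0.6],[[0,0,0],[0,0,0],0.6],[[0,0,0],[0,0,0],0.6],[[0,0,0],[0,0,0],0.6]]' && python3 -c "
from station import ctrl
print(ctrl.finish_job())"
```

```text
t: 5.32
tool_pos: [0.4823, -0.2007, 0.0301]
tool_rot: [0.136, -3.131, -0.126]
contact_force: [-3.4, -0.6, 5.5]
opening: 0.051
grip_force: 5.6
the job is handed in; nothing more can be done
None
```

I handed the job in at 5.3 s: one finger holds the turret unit's key about 10 mm down, and the tray has popped out about 17 mm and rests against the other finger with about 3.5 N; the verdict was not shown.

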